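Clip the strongbox shut: fold the hasp over and snap the hook through the staple

ROBOT

A 6-joint arm with a two-finger parallel gripper is mounted at the origin on a cart in front of the work surface, level with it; the furniture and walls round the work are solid. World frame = base frame: x ahead of the robot, y to its left, z up, the work surface at z = 0. Lengths are in m, angles in rad, forces in N, time in s.
With the tool pointing down it reaches from about 0.35 to 0.875 m from the base axis. Payload 15.5 kg.
Tool frame: the origin (TCP) lies midway between the tips of the shut fingers; the grasp point (between the pads) lies 19 mm behind it; z points along the fingers, y is the line along which they close (so a half turn about z gives the same grasp; the last joint's range is limited). The gripper opens to 85 mm and grips with 20 to 120 N. Pads are 22 mm wide; open, the fingers measure 114 mm over their backs; the gripper's body (76 mm by 85 mm) begins 54 mm behind the grasp point. The pads swing forward as they close: fully open they stand 13 mm farther back than shut.
Start: joints at [1.105, 0.494, 1.345, -0, 1.302, -0.096], TCP at [0.226, 0.583, 0.208] pointing down, gripper open.
Joint ranges: [-2.91, 2.91], [-0.82, 2.16], [0.22, 2.67], [-1.22, 4.37], [0.12, 2.79], [-3.08, 3.08]. Speed limits (rad/s): [1.89, 1.89, 2.57, 3.01, 3.01, 3.01].

INTERFACE

Orientations are given as a rotation vector (axis times angle).
In Python, from rig import ctrl gives the robot as it stands.
- The arm moves only by the tool servo_tool, never from a script. Its argument "increments" is a list of rows, each a list of 3 entries, a list of its own where there are three numbers: the turn, a rotation vector about the tool's x, y, z in rad, then the shift along the tool's x, y, z in m, then the opening in per cent of the stroke, from 0 (shut) to 100 (fully open). A call has 1 to 8 rows; each row shifts and turns the commanded pose from where the row before left it, along the tool's axes as they then stand; what a row does not reach is not made up. A row lasts 1/12 s, in which the tool goes at most 41.7 mm and 7.16 degrees, less where a joint would pass 70% of its speed; a pose out of reach is approached as far as the arm can. A call is refused whole if a number of a shift passes 0.0417 or a number of a turn 0.125, either way. A call with a gripper value outside its range is refused whole. The fingers move at their own pace and stop on an object; "squeeze" is the grip in N (left out, the last holds). Time passes only in rows, so rows that do not move let the fingers close. It gives the time, the measured TCP pose, the force, the opening and the grip force at its end, in the units of the state.
- ctrl.state(): the state, without advancing time (a new reading comes with each control period).
- ctrl.camera(name): name is "side" or "top"; returns (picture, depth): 420x560x3 uint8, blue, green, red; 420x560 float32, m along the optical axis (not along the pixel's ray), 0 where there is no reading.
- ctrl.camera_params(name): a dict with "fx", "fy", "cx", "cy" (pixels), "R" (3x3) and "t" (3): a world point X has camera coordinates R X + t. Camera axes: x right, y down, z forward; pixel columns grow to the right and rows downward; lengths in m; the calibration is good to about 2 mm. A picture is of the moment at which its call begins. camera_params takes no time and is no camera call.
- ctrl.sign_off(): hands the job in; it is judged then, once.
The state is a dict: "clock": time; "q": joint angles; "qvel": joint speeds; "tau": joint torques, N m; "position": TCP position; "ee_rot": TCP orientation; "ft_force": force on the tool from outside, world axes, zero at the start; "wrist_torque": the same for the moment, N m; "gripper_width": opening from 0.0 (shut) to 1.0 (fully open); "grasp_force": force on a finger pad.
Only numpy, scipy, OpenCV 4.12 (cv2) and the standard library are available. Lean on these libraries where they do the work, as an engineer would, in place of code of your own. Each camera call takes 0.05 s, during which the arm holds its last target. There are 200 camera calls.

TASK

Shut up the grey strongbox for the night: fold its hasp all the way down over the staple, then clip the steel snap hook through the staple by its sprung gate, so that the hook goes round one leg of the staple with the gate sprung fully shut behind it, and leave the hook lying flat on the box. Do not shift or tip the spirit lamp, the grey tin or the oil vial that stand round the hook.

Things in the scene. Friction and masses are not known exactly. Their poses are not given: they have to be found in the camera images.
- hook_centre (a point): Centre, half-way up, of the loose snap hook: oval spring hook of 11 mm steel rod, flats along the spine, 141 x 57 x 12 mm, about 0.2 kg, lying flat, any way round. x runs along it to the crown (the end where the gate opens), y from gate to solid straight side (spine), z up. Rod centre lines: spine y = +23 mm, gate y = -23 mm, ends half circles of radius 23 mm about x = +42 and -42 mm.
- hook_gate (a joint): Sprung gate of the snap hook: flat-sided bar, 8 mm wide, 11 mm high, pivoted at x = -36, y = -23 mm of the hook. 0 = shut, held by its spring; it swings only inward, to a stop at 0.42 rad. It needs 0.13 N m to start and 0.23 N m at the stop: squeezing gate and spine together with 20 N or more, 10 to 30 mm from the pivot, holds it fully open with the mouth free; let go and it springs shut.
- gate_tip (a point): Free tip of the snap hook's gate. Shut: x = +32 mm, y = -23 mm of the hook, its end meeting the nose, where the hook's rod ends at x = +42, y = -23 mm. Fully open: x = +26, y = +5 mm, which leaves a mouth about 23 mm clear between tip and nose. A 7 mm leg enters best near x = +24 mm and, once past the nose (y = -10 mm), goes on to the crown.
- hasp (a joint): Hinge of the hasp: a steel leaf 130 mm long from its hinge axis, 40 mm wide, 3 mm thick, with a slot 56 x 14 mm from 28 to 84 mm off the axis. 0 = shut, lying flat with the staple standing up through the slot; 1.57 = upright. It starts standing up or leaning back (1.2 to 1.9) and stays where it is left (stiff hinge, about 0.09 N m).
- hasp_hinge (a point): Middle of the hasp's hinge axis, on the strongbox: grey, fixed, 220 (x) x 200 (y) x 58 mm high, its two lids stay shut. This point lies 40 mm beyond the box's centre along the box's x axis and 3 mm above the lids' tops. Axes are the box's: x from the staple to the hinge (roughly away from the robot), y along the hinge axis, z up.
- hasp_tab (a point): Middle of the upper (outer) face of the hasp's solid end tab, 107 mm from the hinge axis; the tab spans 84 to 130 mm and ends in a low rolled edge. Moves with the hasp.
- staple_far (a point): On the axis of the staple leg nearer the hinge (35 mm from the hinge axis), 10 mm above the lids' tops. The staple is an upright inverted U of 7 mm steel rod, its legs 42 mm apart along the box's x axis (35 mm clear), standing 39 mm above the lids' tops (28 mm clear height over the shut hasp).
- staple_near (a point): On the axis of the other staple leg (77 mm from the hinge axis, towards the hasp's tab), 10 mm above the lids' tops.
- lamp_centre (a point): Centre of the glass spirit lamp with a brass cap, 69 mm across, 78 mm high, standing off the hook's end away from the crown. Bystander.
- tin_centre (a point): Centre of the round grey tin, 68 mm across, 43 mm high, standing beside the hook's spine. Bystander.
- vial_centre (a point): Centre of the square glass oil vial, 30 x 34 mm, 64 mm high, standing on the hook's gate side near the crown. Bystander.
Not all that is in view belongs to the job. Of the things that look like the part that bears hook_centre, take the one that is nearest to the robot's base at the start.

How it is judged:
On the way:
1. the hasp is folded down over the staple (value of joint hasp below 0.08 rad), for 0.2 s.
At the end, for the whole second after the job is handed in: The hasp lies shut (joint under 0.08 rad); the snap hook lies flat on the box (within 0.3 rad of level) round exactly one leg of the staple, that leg inside its loop, with its gate shut (joint under 0.05 rad) (value of joint hasp below 0.08 rad and value of joint hook_gate below 0.05 rad and (angle between hook_centre's own z axis and vertical below 0.3 rad or angle between hook_centre's own z axis and vertical above 2.84 rad) and (((x of staple_near in the frame of hook_centre between -0.058 and 0.058 m and y of staple_near in the frame of hook_centre between -0.018 and 0.018 m and z of staple_near in the frame of hook_centre between -0.016 and 0.016 m) and not (x of staple_far in the frame of hook_centre between -0.058 and 0.058 m and y of staple_far in the frame of hook_centre between -0.018 and 0.018 m and z of staple_far in the frame of hook_centre between -0.016 and 0.016 m)) or ((x of staple_far in the frame of hook_centre between -0.058 and 0.058 m and y of staple_far in the frame of hook_centre between -0.018 and 0.018 m and z of staple_far in the frame of hook_centre between -0.016 and 0.016 m) and not (x of staple_near in the frame of hook_centre between -0.058 and 0.058 m and y of staple_near in the frame of hook_centre between -0.018 and 0.018 m and z of staple_near in the frame of hook_centre between -0.016 and 0.016 m)))); the robot touches nothing.
It fails at once if the spirit lamp is shifted by more than 25 mm or tipped (distance of lamp_centre from where it was at the start of the episode above 0.025 m or angle between lamp_centre's own z axis and vertical above 0.35 rad).
It fails at once if the grey tin is shifted by more than 25 mm or tipped (distance of tin_centre from where it was at the start of the episode above 0.025 m or angle between tin_centre's own z axis and vertical above 0.35 rad).
It fails at once if the oil vial is shifted by more than 25 mm or tipped (distance of vial_centre from where it was at the start of the episode above 0.025 m or angle between vial_centre's own z axis and vertical above 0.35 rad).
It also fails if it takes over 64 s, if anything falls off the work surface, if the arm or the gripper's body presses on something with over 40 N, if the wrist force passes 120 N, or if a joint passes its speed limit or range.

## Working session

There is one attempt and no reset: what is moved stays moved. The work goes in short steps, Python scripts to look and compute and a tool call to move; the robot and the scene stay as the last step left them, time stands still between calls to the robot, and variables do not carry over. Pictures are saved under pics/ and viewed, at most 10 in all, crops included, and the job is handed in when it is done.

Besides the shell and the picture viewer there is one more tool, called after "Call:" by a JSON object that holds its "fn" and its "kwargs", one argument or row to a line. servo_tool: Moves the arm, as the interface text tells. Its arguments: {"type":"object","properties":{"increments":{"type":"array","items":{"type":"array"}},"squeeze":{"type":"number"}},"required":["increments"]}

```bash
mkdir -p pics; ls
python3 - <<'E'
from rig import ctrl
import cv2,numpy as np
for n in("side","top"):
    p,d=ctrl.camera(n); cv2.imwrite(f"pics/{n}0.png",p); np.save(f"{n}0.npy",d)
    print(n,{k:np.round(v,4).tolist() for k,v in ctrl.camera_params(n).items()},(d>0).mean())
s=ctrl.state(); print({k:np.round(v,3).tolist() for k,v in s.items()})
E
```

```text
pics
side {'fx': 536.4309, 'fy': 536.4309, 'cx': 278.2532, 'cy': 207.1542, 'R': [[0.9956, -0.0934, -0.0095], [-0.055, -0.4976, -0.8657], [0.0761, 0.8624, -0.5006]], 't': [-0.5337, 0.1211, 1.0873]} 0.9958673469387755
top {'fx': 512.9006, 'fy': 512.9006, 'cx': 275.1443, 'cy': 204.741, 'R': [[-0.017, -0.9999, 0.0013], [-0.9954, 0.0168, -0.0939], [0.0939, -0.0029, -0.9956]], 't': [0.0685, 0.5418, 1.3687]} 0.9958545918367347
{'clock': 0.1, 'q': [1.105, 0.494, 1.346, -0.0, 1.303, -0.096], 'qvel': [0.001, -0.001, -0.001, -0.001, 0.001, -0.0], 'tau': [0.0, -88.359, -38.457, -0.0, 0.005, -0.0], 'position': [0.226, 0.582, 0.208], 'ee_rot': [-0.579, -3.087, 0.002], 'ft_force': [-0.436, 0.166, 0.229], 'wrist_torque': [0.03, -0.05, 0.033], 'grasp_force': 0.0, 'gripper_width': 1.002}
```

View pics/top0.png

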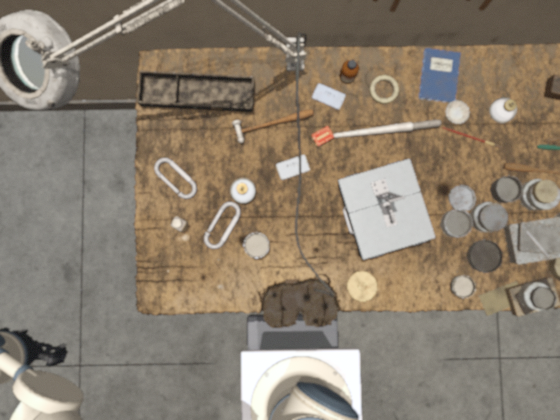

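View pics/side0.png

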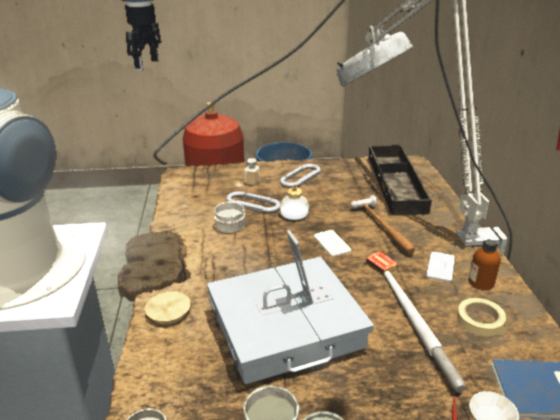

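The top view shows the wanted hook at (222,225), with the lamp (243,190), tin (256,245) and vial (179,224) round it. The other hook, at (175,178), is farther off. The box is at (386,209), with the hasp standing up near (388,200). In the side view the hasp leaf is at (298,265).

```bash
cat > h.py <<'E'
from rig import ctrl
import cv2,numpy as np
P={n:ctrl.camera_params(n) for n in("side","top")}
def ray(n,u,v):
    p=P[n];R=np.array(p["R"]);t=np.array(p["t"])
    d=R.T@np.array([(u-p["cx"])/p["fx"],(v-p["cy"])/p["fy"],1.]);return -R.T@t,d
def onplane(n,u,v,z):
    c,d=ray(n,u,v);return c+d*(z-c[2])/d[2]
def cloud(n,D):
    p=P[n];R=np.array(p["R"]);t=np.array(p["t"]);v,u=np.indices(D.shape)
    X=np.stack([(u-p["cx"])/p["fx"]*D,(v-p["cy"])/p["fy"]*D,D],-1);return (X-t)@R
def proj(n,X):
    p=P[n];c=np.array(p["R"])@X+np.array(p["t"]);return c[0]/c[2]*p["fx"]+p["cx"],c[1]/c[2]*p["fy"]+p["cy"]
def crop(im,x,y,w,h,W=400,H=300): return cv2.resize(im[y:y+h,x:x+w],(W,H),interpolation=cv2.INTER_CUBIC)
E
python3 - <<'E'
from h import *
T=cv2.imread("pics/top0.png");S=cv2.imread("pics/side0.png")
m=np.vstack([np.hstack([crop(T,160,165,120,90),crop(T,330,155,120,90)]),np.hstack([crop(S,200,150,120,90),crop(S,230,225,120,90)])])
cv2.imwrite("pics/m.png",m)
C=cloud("top",np.load("top0.npy"))
for nm,(u,v) in dict(lamp=(243,190),tin=(256,245),vial=(179,224),box=(360,230),table=(200,260)).items(): print(nm,C[v,u].round(3))
Z=C[...,2]
# box top mask
b=((Z>.045)&(Z<.075)).astype(np.uint8); b[:,:335]=0;b[:,440:]=0;b[:150]=0;b[265:]=0
pts=C[b>0];print(np.median(pts[:,2]))
r=cv2.minAreaRect(pts[:,:2].astype(np.float32)*1000);print("box",r)
# hook by bright colour
sub=C[195:255,195:245].reshape(-1,3);
g=(sub[:,2]>.006)&(sub[:,2]<.02);h=sub[g];print(g.sum(),cv2.minAreaRect(h[:,:2].astype(np.float32)*1000))
E
```

```text
lamp [0.58  0.144 0.063]
tin [0.435 0.113 0.025]
vial [0.493 0.313 0.063]
box [ 0.469 -0.164  0.057]
table [ 0.397  0.268 -0.001]
0.057074363451969076
box ((526.5377197265625, -236.56443786621094), (226.8900604248047, 202.21620178222656), 15.666511535644531)
391 ((493.4341125488281, 213.08245849609375), (134.88829040527344, 162.1831512451172), 89.34346771240234)
```

View pics/m.png

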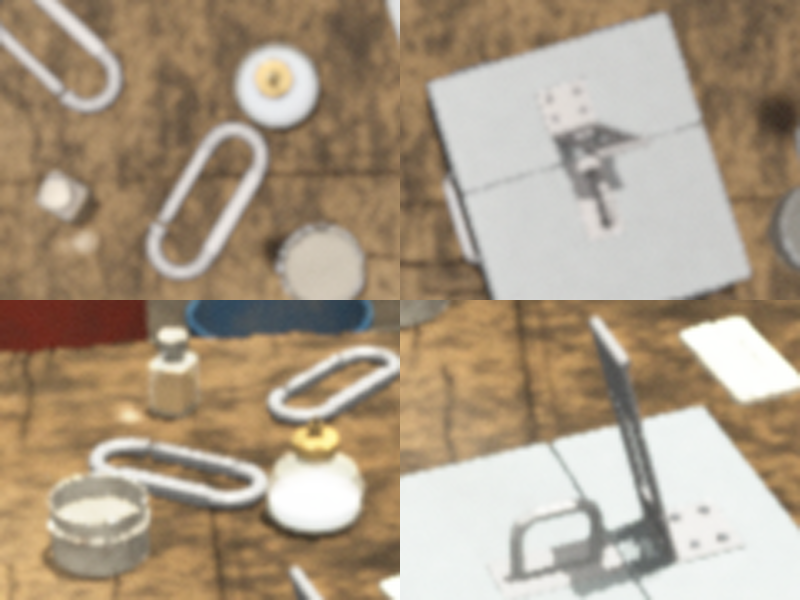

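The crops show the hook's crown and nose gap at its lower-left end in the top view (about 207,233), with the gate on the vial side and the spine on the tin side, so z is up. The hasp stands near upright behind the staple. Next I'll measure all of these.

```bash
cat >> h.py <<'E'
def biggest(m,near=None):
    n,l,s,c=cv2.connectedComponentsWithStats(m.astype(np.uint8));
    return l==(1+np.argmax(s[1:,4]))
def rectplane(n,mask,z):
    cs,_=cv2.findContours(mask.astype(np.uint8),cv2.RETR_EXTERNAL,cv2.CHAIN_APPROX_NONE)
    c=max(cs,key=cv2.contourArea)[:,0]
    w=np.array([onplane(n,u,v,z)[:2] for u,v in c],np.float32)*1000
    return w,cv2.minAreaRect(w)
E
python3 - <<'E'
from h import *
T=cv2.imread("pics/top0.png");S=cv2.imread("pics/side0.png")
CT=cloud("top",np.load("top0.npy"));CS=cloud("side",np.load("side0.npy"))
def box(im,u0,v0,u1,v1):
    m=np.zeros(im.shape[:2],bool);m[v0:v1,u0:u1]=1;return m
hsv=cv2.cvtColor(T,cv2.COLOR_BGR2HSV)
hm=biggest((hsv[...,1]<60)&(hsv[...,2]>130)&box(T,200,200,242,252)&~(np.hypot(*(np.indices(T.shape[:2])-np.array([190,243])[:,None,None]))<14))
w,r=rectplane("top",hm,.009);print("hook top",hm.sum(),r)
hs=cv2.cvtColor(S,cv2.COLOR_BGR2HSV)
hm2=biggest((hs[...,1]<60)&(hs[...,2]>130)&box(S,224,190,281,214))
w2,r2=rectplane("side",hm2,.008);print("hook side",hm2.sum(),r2)
# box top
bm=(abs(CT[...,2]-.058)<.012)&box(T,335,150,440,265)
bm=cv2.morphologyEx(bm.astype(np.uint8),cv2.MORPH_CLOSE,np.ones((9,9)));bm=cv2.morphologyEx(bm,cv2.MORPH_OPEN,np.ones((21,21)))
w,r=rectplane("top",biggest(bm),.058);print("box",r)
bx=np.radians(r[2] if r[1][0]>r[1][1] else r[2]-90);ex=np.array([np.cos(bx),np.sin(bx)]);ey=np.array([-ex[1],ex[0]])
c=np.array(r[0])/1000
for nm,C in(("top",CT),("side",CS)):
    X=C.reshape(-1,3);d=X[:,:2]-c;a=d@ex;b=d@ey
    k=(abs(a)<.1)&(abs(b)<.04)&(X[:,2]>.07)&(X[:,2]<.26)
    for lo in np.arange(.07,.25,.012):
        q=k&(X[:,2]>=lo)&(X[:,2]<lo+.012)
        if q.sum()>2:
            f=q&(a>.02);g=q&(a<=.02)
            print(nm,round(lo,3),"leaf",f.sum(),(np.median(a[f]).round(3),np.median(b[f]).round(3)) if f.any() else '',"staple",g.sum(),(a[g].min().round(3),a[g].max().round(3),np.median(b[g]).round(3)) if g.any() else '')
E
```

```text
hook top 618 ((492.0186767578125, 205.64846801757812), (61.7159309387207, 143.26153564453125), 58.59968185424805)
hook side 663 ((491.71484375, 202.4076690673828), (108.33222961425781, 134.69863891601562), 84.47775268554688)
box ((525.9867553710938, -235.05047607421875), (224.90940856933594, 201.50099182128906), 15.560184478759766)
top 0.07 leaf 13 (np.float64(0.038), np.float64(0.0)) staple 3 (np.float64(-0.039), np.float64(0.005), np.float64(0.002))
top 0.082 leaf 15 (np.float64(0.035), np.float64(-0.002)) staple 26 (np.float64(-0.04), np.float64(0.008), np.float64(-0.0))
top 0.094 leaf 11 (np.float64(0.032), np.float64(-0.009)) staple 28 (np.float64(-0.033), np.float64(0.002), np.float64(-0.001))
top 0.106 leaf 14 (np.float64(0.029), np.float64(-0.001)) staple 0 
top 0.118 leaf 11 (np.float64(0.026), np.float64(0.01)) staple 0 
top 0.13 leaf 11 (np.float64(0.023), np.float64(0.009)) staple 0 
top 0.142 leaf 10 (np.float64(0.021), np.float64(-0.003)) staple 5 (np.float64(0.019), np.float64(0.02), np.float64(-0.01))
top 0.154 leaf 0  staple 17 (np.float64(0.014), np.float64(0.02), n
[... 521 characters left out ...]
loat64(-0.033), np.float64(0.003), np.float64(-0.003))
side 0.106 leaf 39 (np.float64(0.028), np.float64(0.004)) staple 0 
side 0.118 leaf 38 (np.float64(0.025), np.float64(-0.01)) staple 0 
side 0.13 leaf 38 (np.float64(0.022), np.float64(-0.012)) staple 1 (np.float64(0.02), np.float64(0.02), np.float64(0.006))
side 0.142 leaf 7 (np.float64(0.02), np.float64(-0.02)) staple 35 (np.float64(0.017), np.float64(0.02), np.float64(-0.004))
side 0.154 leaf 0  staple 44 (np.float64(0.015), np.float64(0.019), np.float64(-0.007))
side 0.166 leaf 0  staple 50 (np.float64(0.012), np.float64(0.017), np.float64(-0.008))
side 0.178 leaf 0  staple 79 (np.float64(0.01), np.float64(0.015), np.float64(-0.004))
```

Call:
{"fn": "servo_tool", "kwargs": {
  "increments": [
    [[0, 0, 0.116], [0, 0, 0], 0],
    [[0, 0, 0.116], [0, 0, 0], 0],
    [[0, 0, 0.116], [0, 0, 0], 0],
    [[0, 0, 0.116], [0, 0, 0], 0],
    [[0, 0, 0.116], [0, 0, 0], 0],
    [[0, 0, 0.116], [0, 0, 0], 0],
    [[0, 0, 0.116], [0, 0, 0], 0],
    [[0, 0, 0.116], [0, 0, 0], 0]
  ],
  "squeeze": 40
}}

```text
clock: 0.77
position: [0.2264, 0.5823, 0.2078]
ee_rot: [1.907, 2.497, -0.001]
ft_force: [-0.3, 0.7, 0.1]
gripper_width: -0.005
grasp_force: 0.0
```

Call:
{"fn": "servo_tool", "kwargs": {
  "increments": [
    [[0, 0, 0], [-0.036, 0.0054, 0], 0],
    [[0, 0, 0], [-0.036, 0.0054, 0], 0],
    [[0, 0, 0], [-0.036, 0.0054, 0], 0],
    [[0, 0, 0], [-0.036, 0.0054, 0], 0],
    [[0, 0, 0], [-0.036, 0.0054, 0], 0],
    [[0, 0, 0], [-0.036, 0.0054, 0], 0],
    [[0, 0, 0], [-0.036, 0.0054, 0], 0],
    [[0, 0, 0], [-0.036, 0.0054, 0], 0]
  ]
}}

```text
clock: 1.43
position: [0.3456, 0.315, 0.2081]
ee_rot: [-1.899, -2.502, 0.0]
ft_force: [1.5, 0.2, -0.3]
gripper_width: 0.005
grasp_force: 0.0
```

Call:
{"fn": "servo_tool", "kwargs": {
  "increments": [
    [[0, 0, 0], [-0.036, 0.0054, 0], 0],
    [[0, 0, 0], [-0.036, 0.0054, 0], 0],
    [[0, 0, 0], [-0.036, 0.0054, 0], 0],
    [[0, 0, 0], [-0.036, 0.0054, 0], 0],
    [[0, 0, 0], [-0.036, 0.0054, 0], 0],
    [[0, 0, 0], [-0.036, 0.0054, 0], 0],
    [[0, 0, 0], [-0.036, 0.0054, 0], 0],
    [[0, 0, 0], [-0.036, 0.0054, 0], 0]
  ]
}}

```text
clock: 2.1
position: [0.4647, 0.0491, 0.2081]
ee_rot: [-1.9, -2.502, 0.0]
ft_force: [-0.4, 0.3, -0.2]
gripper_width: 0.006
grasp_force: 0.0
```

```bash
cat >> h.py <<'E'
from scipy.spatial.transform import Rotation as Ro
BX=np.radians(15.56);EX=np.array([np.cos(BX),np.sin(BX)]);EY=np.array([-EX[1],EX[0]]);BC=np.array([.526,-.235])
def ab():
    s=ctrl.state();p=np.array(s["position"]);M=Ro.from_rotvec(s["ee_rot"]).as_matrix();d=p[:2]-BC
    print("t",round(s["clock"],2),"xyz",p.round(4),"a",round(d@EX,4),"b",round(d@EY,4),"yawY",np.degrees(np.arctan2(M[1,1],M[0,1])).round(2),"toolz",M[:,2].round(3),"F",np.round(s["ft_force"],1),"w",round(s["gripper_width"],3),"g",round(s["grasp_force"],1))
    return s,M,p
E
python3 -c "
from h import *
ab()"
```

```text
t 2.1 xyz [0.4647 0.0491 0.2081] a 0.0171 b 0.2901 yawY 15.57 toolz [-0.  0. -1.] F [-0.4  0.3 -0.2] w 0.006 g 0.0
```

Call:
{"fn": "servo_tool", "kwargs": {
  "increments": [
    [[0, 0, 0], [-0.036, 0.0056, 0], 0],
    [[0, 0, 0], [-0.036, 0.0056, 0], 0],
    [[0, 0, 0], [-0.036, 0.0056, 0], 0],
    [[0, 0, 0], [-0.036, 0.0056, 0], 0],
    [[0, 0, 0], [-0.036, 0.0056, 0], 0],
    [[0, 0, 0], [-0.036, 0.0056, 0], 0],
    [[0, 0, 0], [-0.036, 0.0056, 0], 0],
    [[0, 0, 0], [-0.036, 0.0056, 0], 0]
  ]
}}

```text
clock: 2.77
position: [0.5852, -0.2162, 0.2079]
ee_rot: [-1.9, -2.501, 0.0]
ft_force: [0.1, 0.5, 0.3]
gripper_width: -0.003
grasp_force: 0.0
```

Call:
{"fn": "servo_tool", "kwargs": {
  "increments": [
    [[0, 0, 0], [0, 0, 0.035], 0],
    [[0, 0, 0], [0, 0, 0.033], 0],
    [[0, 0, 0], [0, -0.015, 0], 0],
    [[0, 0, 0], [0, -0.02, 0], 0],
    [[0, 0, 0], [0, -0.02, 0], 0],
    [[0, 0, 0], [0, -0.02, 0], 0],
    [[0, 0, 0], [0, -0.02, 0], 0]
  ]
}}

```text
clock: 3.35
position: [0.4925, -0.24, 0.1398]
ee_rot: [-1.899, -2.502, -0.0]
ft_force: [-0.1, 0.2, -0.2]
gripper_width: -0.002
grasp_force: 0.0
```

Run:
```python
from h import *
p,d=ctrl.camera("side");cv2.imwrite("pics/s1.png",crop(p,200,150,200,150,800,600))
ab()
```

```text
t 3.4 xyz [ 0.4892 -0.2403  0.1397] a -0.0369 b 0.0048 yawY 15.57 toolz [-0.003  0.001 -1.   ] F [-1.7 -1.  -0.5] w 0.001 g 0.0
```

View pics/s1.png

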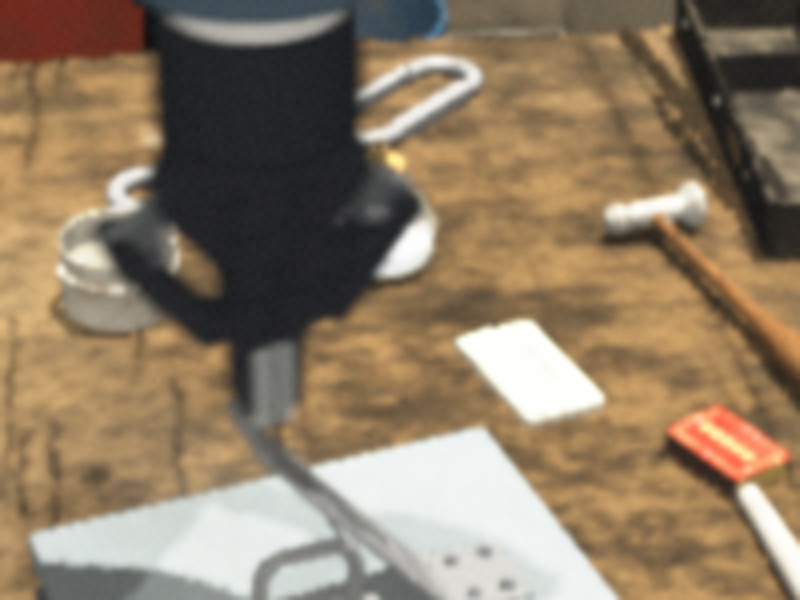

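The fingers are behind the leaf and pushing it; the leaf leans about 45° toward the staple. I'll follow its arc down onto the tab.

Call:
{"fn": "servo_tool", "kwargs": {
  "increments": [
    [[0, 0, 0], [0, -0.015, 0.019], 0],
    [[0, 0, 0], [0, -0.01, 0.019], 0],
    [[0, 0, 0], [0, -0.006, 0.019], 0],
    [[0, 0, 0], [0, 0, 0.015], 0],
    [[0, 0, 0], [0, 0, 0.004], 0],
    [[0, 0, 0], [0, 0, 0.002], 0],
    [[0, 0, 0], [0, 0, 0], 0]
  ]
}}

```text
clock: 3.98
position: [0.4639, -0.2483, 0.0623]
ee_rot: [-1.9, -2.502, -0.0]
ft_force: [0.5, 1.0, -0.0]
gripper_width: -0.0
grasp_force: 0.0
```

Run:
```python
from h import *
ab()
```

```text
t 3.98 xyz [ 0.4639 -0.2483  0.0623] a -0.0634 b 0.0038 yawY 15.59 toolz [-0.  0. -1.] F [ 0.5  1.  -0. ] w -0.0 g 0.0
```

Call:
{"fn": "servo_tool", "kwargs": {
  "increments": [
    [[0, 0, 0], [0, 0, 0.001], 0],
    [[0, 0, 0], [0, 0, 0.001], 0],
    [[0, 0, 0], [0, 0, 0], 0],
    [[0, 0, 0], [0, 0, 0], 0]
  ]
}}

```text
clock: 4.32
position: [0.4638, -0.2484, 0.0606]
ee_rot: [1.899, 2.502, 0.0]
ft_force: [0.6, 0.1, 0.4]
gripper_width: 0.0
grasp_force: 0.0
```

Call:
{"fn": "servo_tool", "kwargs": {
  "increments": [
    [[0, 0, 0], [0, 0, 0.001], 0],
    [[0, 0, 0], [0, 0, 0], 0],
    [[0, 0, 0], [0, 0, 0.001], 0],
    [[0, 0, 0], [0, 0, 0], 0]
  ]
}}

```text
clock: 4.65
position: [0.4635, -0.2483, 0.0581]
ee_rot: [-1.9, -2.502, -0.0]
ft_force: [0.9, 0.3, -0.0]
gripper_width: 0.003
grasp_force: 0.0
```

Run:
```python
from h import *
p,d=ctrl.camera("side");cv2.imwrite("pics/s2.png",crop(p,230,215,120,90,800,600))
ab()
```

```text
t 4.7 xyz [ 0.4635 -0.2483  0.0581] a -0.0637 b 0.0039 yawY 15.58 toolz [-0.  0. -1.] F [-0.3 -0.2  1. ] w 0.002 g 0.0
```

View pics/s2.png

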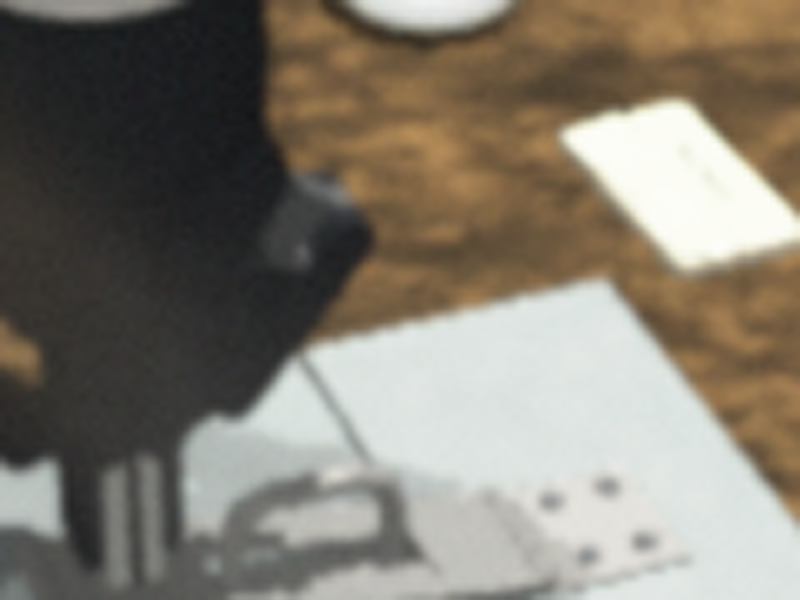

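The picture shows the leaf lying flat with the staple through its slot, and the fingers over the tab. I'll press a little further until there is a contact force.

Call:
{"fn": "servo_tool", "kwargs": {
  "increments": [
    [[0, 0, 0], [0, 0, 0.001], 0],
    [[0, 0, 0], [0, 0, 0.001], 0],
    [[0, 0, 0], [0, 0, 0], 0],
    [[0, 0, 0], [0, 0, 0], 0]
  ]
}}

```text
clock: 5.03
position: [0.4635, -0.2483, 0.0561]
ee_rot: [-1.9, -2.502, 0.0]
ft_force: [0.6, 0.4, 0.1]
gripper_width: -0.003
grasp_force: 0.0
```

Call:
{"fn": "servo_tool", "kwargs": {
  "increments": [
    [[0, 0, 0], [0, 0, 0.001], 0],
    [[0, 0, 0], [0, 0, 0.001], 0],
    [[0, 0, 0], [0, 0, 0], 0],
    [[0, 0, 0], [0, 0, 0], 0]
  ]
}}

```text
clock: 5.37
position: [0.4636, -0.2483, 0.0541]
ee_rot: [-1.9, -2.502, 0.0]
ft_force: [0.2, -0.2, 0.3]
gripper_width: -0.004
grasp_force: 0.0
```

Call:
{"fn": "servo_tool", "kwargs": {
  "increments": [
    [[0, 0, 0], [0, 0, 0.001], 0],
    [[0, 0, 0], [0, 0, 0], 0],
    [[0, 0, 0], [0, 0, 0.001], 0],
    [[0, 0, 0], [0, 0, 0], 0]
  ]
}}

```text
clock: 5.7
position: [0.4635, -0.2483, 0.052]
ee_rot: [-1.9, -2.502, 0.0]
ft_force: [0.0, 0.3, 1.1]
gripper_width: 0.005
grasp_force: 0.0
```

Run:
```python
from h import *
ab()
p,D=ctrl.camera("side");X=cloud("side",D).reshape(-1,3);d=X[:,:2]-BC;a=d@EX;b=d@EY
for a0 in np.arange(-.1,.08,.01):
    r=[]
    for lo,hi in((-.018,-.008),(.03,.06),(-.06,-.03)):
        k=(a>a0)&(a<a0+.01)&(b>lo)&(b<hi)&(X[:,2]<.12);r.append((k.sum(),np.median(X[k,2]).round(4) if k.any() else 0))
    print(round(a0,3),r)
# fingers' lowest points
k=(abs(a+.0637)<.03)&(abs(b-.004)<.02);print(np.percentile(X[k,2],[0,5,20,50]))
```

```text
t 5.7 xyz [ 0.4635 -0.2483  0.052 ] a -0.0637 b 0.004 yawY 15.59 toolz [-0.  0. -1.] F [0.  0.3 1.1] w 0.005 g 0.0
-0.1 [(np.int64(25), np.float64(0.0573)), (np.int64(67), np.float64(0.0572)), (np.int64(88), np.float64(0.0572))]
-0.09 [(np.int64(47), np.float64(0.0579)), (np.int64(61), np.float64(0.0574)), (np.int64(87), np.float64(0.0572))]
-0.08 [(np.int64(64), np.float64(0.0737)), (np.int64(40), np.float64(0.0574)), (np.int64(88), np.float64(0.0575))]
-0.07 [(np.int64(94), np.float64(0.0745)), (np.int64(22), np.float64(0.0572)), (np.int64(85), np.float64(0.0575))]
-0.06 [(np.int64(75), np.float64(0.0731)), (np.int64(0), 0), (np.int64(85), np.float64(0.0572))]
-0.05 [(np.int64(50), np.float64(0.0647)), (np.int64(0), 0), (np.int64(82), np.float64(0.0572))]
-0.04 [(np.int64(48), np.float64(0.0606)), (np.int64(14), np.float64(0.0569)), (np.int64(78), np.float64(0.0573))]
-0.03 [(np.int64(41), np.float64(0.0681)), (np.int64(47), np.float64(0.0571)), (np.int64(76), np.float64(0.0574))]
-0.02 [(np.int64(39), np.float64(0.0671)), (np.int64(35), np.float64(0.0571)), (np.int64(84), np.float
[... 381 characters left out ...]
oat64(0.0633)), (np.int64(54), np.float64(0.0572)), (np.int64(76), np.float64(0.0575))]
0.03 [(np.int64(21), np.float64(0.0626)), (np.int64(56), np.float64(0.0574)), (np.int64(75), np.float64(0.0572))]
0.04 [(np.int64(18), np.float64(0.06)), (np.int64(62), np.float64(0.0575)), (np.int64(75), np.float64(0.0572))]
0.05 [(np.int64(23), np.float64(0.0594)), (np.int64(62), np.float64(0.0572)), (np.int64(74), np.float64(0.0574))]
0.06 [(np.int64(26), np.float64(0.0591)), (np.int64(57), np.float64(0.057)), (np.int64(77), np.float64(0.0571))]
0.07 [(np.int64(17), np.float64(0.0595)), (np.int64(58), np.float64(0.0576)), (np.int64(77), np.float64(0.0571))]
[0.05475577 0.05741815 0.0771505  0.13472645]
```

Run:
```python
from h import *
print(proj("side",np.array([.4892,-.2403,.1397])),"seen 267,255"); 
for z in(.052,.058,.072):print(z,proj("side",np.array([.4635,-.2483,z])),"seen 249,302")
p,D=ctrl.camera("top");print(proj("top",np.array([.4635,-.2483,.052])))
cv2.imwrite("pics/s3.png",np.hstack([crop(cv2.imread("pics/s1.png"),0,0,800,600),crop(ctrl.camera("side")[0],210,230,120,90)]))
```

```text
(np.float64(262.09027267881726), np.float64(265.90516192208537)) seen 267,255
0.052 (np.float64(248.14105910874133), np.float64(313.0027269150857)) seen 249,302
0.058 (np.float64(248.0032872974333), np.float64(310.1959733246068)) seen 249,302
0.072 (np.float64(247.67813082782385), np.float64(303.5717293673056)) seen 249,302
(np.float64(391.55633722358675), np.float64(231.64246910781253))
```

View pics/s3.png

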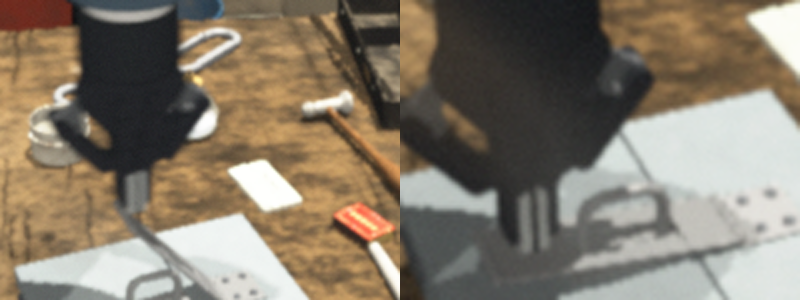

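The side crop shows the fingertips on the leaf at about (247,305), roughly 17 mm higher than the TCP reading, and the leaf is still about 0.1 rad open. I'll keep pressing down gently.

Call:
{"fn": "servo_tool", "kwargs": {
  "increments": [
    [[0, 0, 0], [0, 0, 0.002], 0],
    [[0, 0, 0], [0, 0, 0.002], 0],
    [[0, 0, 0], [0, 0, 0.001], 0],
    [[0, 0, 0], [0, 0, 0.001], 0],
    [[0, 0, 0], [0, 0, 0], 0]
  ]
}}

```text
clock: 6.27
position: [0.4635, -0.2482, 0.0459]
ee_rot: [-1.899, -2.502, 0.0]
ft_force: [0.7, -1.1, 0.0]
gripper_width: -0.002
grasp_force: 0.0
```

Call:
{"fn": "servo_tool", "kwargs": {
  "increments": [
    [[0, 0, 0], [0, 0, 0.001], 0],
    [[0, 0, 0], [0, 0, 0], 0],
    [[0, 0, 0], [0, 0, 0.001], 0],
    [[0, 0, 0], [0, 0, 0], 0]
  ]
}}

```text
clock: 6.6
position: [0.4636, -0.2483, 0.0441]
ee_rot: [1.9, 2.502, -0.0]
ft_force: [1.3, -0.3, -0.1]
gripper_width: -0.0
grasp_force: 0.0
```

Call:
{"fn": "servo_tool", "kwargs": {
  "increments": [
    [[0, 0, 0], [0, 0, 0.001], 0],
    [[0, 0, 0], [0, 0, 0], 0],
    [[0, 0, 0], [0, 0, 0.001], 0],
    [[0, 0, 0], [0, 0, 0], 0]
  ]
}}

```text
clock: 6.93
position: [0.4635, -0.2483, 0.042]
ee_rot: [-1.9, -2.502, 0.0]
ft_force: [0.4, -0.2, -0.1]
gripper_width: -0.001
grasp_force: 0.0
```

```bash
cat > leaf.py <<'E'
from h import *
ab()
p,D=ctrl.camera("side");X=cloud("side",D).reshape(-1,3);d=X[:,:2]-BC;a=d@EX;b=d@EY
k=(a>-.03)&(a<.03)&(b>-.018)&(b<-.009)&(X[:,2]<.08);print("leaf slope",np.polyfit(a[k],X[k,2],1),k.sum())
E
python3 leaf.py
```

```text
t 6.93 xyz [ 0.4635 -0.2483  0.042 ] a -0.0637 b 0.004 yawY 15.58 toolz [-0.  0. -1.] F [ 0.4 -0.2 -0.1] w -0.001 g 0.0
leaf slope [-0.01368978  0.06222106] 142
```

Call:
{"fn": "servo_tool", "kwargs": {
  "increments": [
    [[0, 0, 0], [0, 0, 0.001], 0],
    [[0, 0, 0], [0, 0, 0], 0],
    [[0, 0, 0], [0, 0, 0.001], 0],
    [[0, 0, 0], [0, 0, 0], 0]
  ]
}}

```text
clock: 7.32
position: [0.4636, -0.2483, 0.04]
ee_rot: [-1.9, -2.502, 0.0]
ft_force: [-0.8, 0.2, -0.6]
gripper_width: 0.001
grasp_force: 0.0
```

```bash
python3 leaf.py
```

```text
t 7.32 xyz [ 0.4636 -0.2483  0.04  ] a -0.0637 b 0.004 yawY 15.59 toolz [-0.  0. -1.] F [-0.8  0.2 -0.6] w 0.001 g 0.0
leaf slope [-0.00395506  0.06162528] 138
```

The hasp is shut, with a measured slope of about 0. Next I'll lift, move over the hook, turn and open.

Call:
{"fn": "servo_tool", "kwargs": {
  "increments": [
    [[0, 0, 0], [0, 0, -0.035], 0],
    [[0, 0, 0], [0, 0, -0.035], 0],
    [[0, 0, 0], [0, 0, -0.035], 0],
    [[0, 0, 0], [0, 0, -0.035], 0],
    [[0, 0, 0], [0.0352, 0.013, 0], 0],
    [[0, 0, 0], [0.0352, 0.013, 0], 0],
    [[0, 0, 0], [0.0352, 0.013, 0], 0],
    [[0, 0, 0], [0.0352, 0.013, 0], 0]
  ]
}}

```text
clock: 8.03
position: [0.4757, -0.0973, 0.1805]
ee_rot: [1.9, 2.501, 0.0]
ft_force: [0.4, 0.0, 1.2]
gripper_width: -0.004
grasp_force: 0.0
```

Call:
{"fn": "servo_tool", "kwargs": {
  "increments": [
    [[0, 0, 0], [0.0352, 0.013, 0], 0],
    [[0, 0, 0], [0.0352, 0.013, 0], 0],
    [[0, 0, 0], [0.0352, 0.013, 0], 0],
    [[0, 0, 0], [0.0352, 0.013, 0], 0],
    [[0, 0, 0], [0.0352, 0.013, 0], 0],
    [[0, 0, 0], [0.0352, 0.013, 0], 0],
    [[0, 0, 0], [0.0352, 0.013, 0], 100],
    [[0, 0, 0], [0.0352, 0.013, 0], 100]
  ]
}}

```text
clock: 8.7
position: [0.5001, 0.2024, 0.1802]
ee_rot: [1.9, 2.502, 0.0]
ft_force: [0.7, -0.2, -0.3]
gripper_width: 0.271
grasp_force: 0.0
```

Call:
{"fn": "servo_tool", "kwargs": {
  "increments": [
    [[0, 0, -0.107], [0, 0, 0], 100],
    [[0, 0, -0.107], [0, 0, 0], 100],
    [[0, 0, -0.107], [0, 0, 0], 100],
    [[0, 0, -0.107], [0, 0, 0], 100],
    [[0, 0, -0.107], [0, 0, 0], 100],
    [[0, 0, -0.107], [0, 0, 0], 100],
    [[0, 0, -0.107], [0, 0, 0], 100]
  ]
}}

```text
clock: 9.28
position: [0.5002, 0.2005, 0.1801]
ee_rot: [-0.845, -3.026, 0.0]
ft_force: [-0.5, 0.5, -0.5]
gripper_width: 1.003
grasp_force: 0.0
```

Run:
```python
from h import *
s,M,p=ab()
print("to go in tool axes", (M.T@(np.array([.5005,.2005,p[2]])-p)).round(4))
print("tin",onplane("top",256.6,244,.043).round(3), "vial",onplane("top",179,223,.064).round(3),"lamp",onplane("top",243,189,.078).round(3))
S,D=ctrl.camera("side");cv2.imwrite("pics/s4.png",crop(S,170,50,200,150,800,600))
X=cloud("side",D);C=X.reshape(-1,3)-p
k=(np.hypot(C[:,0],C[:,1])<.075)&(C[:,2]+p[2]>.09);C=C[k]@M
for y0 in np.arange(-.07,.07,.01):
    q=(C[:,1]>y0)&(C[:,1]<y0+.01);
    if q.sum():print(round(y0,2),q.sum(),"max toolz",C[q,2].max().round(4),"x",C[q,0].min().round(3),C[q,0].max().round(3))
```

```text
t 9.28 xyz [0.5002 0.2005 0.1801] a 0.092 b 0.4264 yawY 58.8 toolz [-0. -0. -1.] F [-0.5  0.5 -0.5] w 1.003 g 0.0
to go in tool axes [-0.0002  0.0002 -0.    ]
tin [0.437 0.111 0.043] vial [0.495 0.313 0.064] lamp [0.581 0.143 0.078]
-0.07 172 max toolz -0.0552 x -0.017 0.012
-0.06 147 max toolz -0.0367 x -0.016 0.009
-0.05 981 max toolz -0.035 x -0.031 0.023
-0.04 1086 max toolz -0.0852 x -0.041 0.034
-0.03 631 max toolz -0.0967 x -0.047 0.038
-0.02 330 max toolz -0.0935 x -0.05 0.031
-0.01 214 max toolz -0.0956 x -0.051 0.034
0.0 156 max toolz -0.0983 x -0.05 -0.011
0.01 92 max toolz -0.096 x -0.047 -0.01
0.02 37 max toolz -0.0952 x -0.042 -0.009
0.03 43 max toolz -0.0434 x -0.02 0.007
0.04 206 max toolz -0.0358 x -0.019 0.01
0.05 63 max toolz -0.0422 x -0.016 -0.002
0.06 70 max toolz -0.0812 x -0.016 -0.001
0.07 6 max toolz -0.0828 x -0.013 -0.012
```

View pics/s4.png

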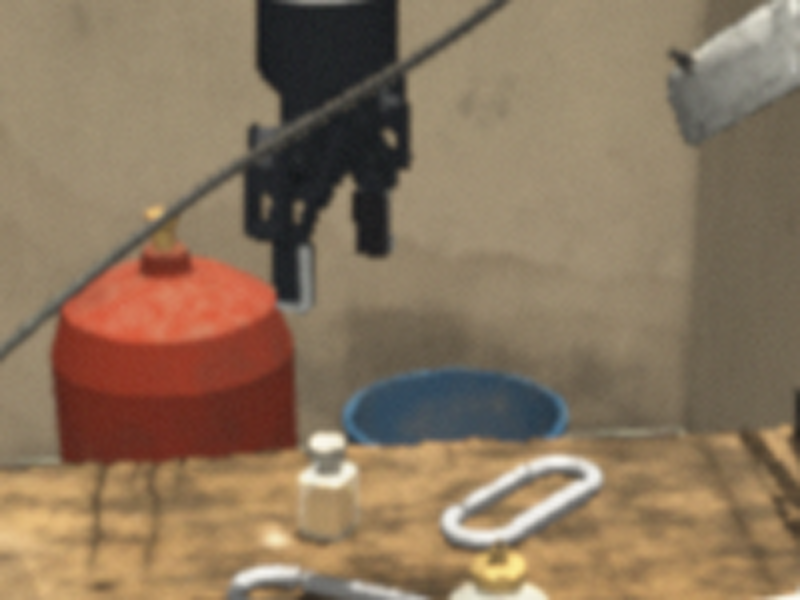

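Open, the fingertips sit about 35 mm behind the reported TCP, measured by depth (about 21 mm when shut), so I'll work with that. Now I'll descend over the hook.

Call:
{"fn": "servo_tool", "kwargs": {
  "increments": [
    [[0, 0, 0], [0, 0, 0.037], 100],
    [[0, 0, 0], [0, 0, 0.037], 100],
    [[0, 0, 0], [0, 0, 0.037], 100],
    [[0, 0, 0], [0, 0, 0.037], 100],
    [[0, 0, 0], [0, 0, 0.025], 100],
    [[0, 0, 0], [0, 0, 0.015], 100],
    [[0, 0, 0], [0, 0, 0.013], 80],
    [[0, 0, 0], [0, 0, 0], 80]
  ]
}}

```text
clock: 10.0
position: [0.499, 0.2001, -0.0231]
ee_rot: [-0.856, -3.02, 0.003]
ft_force: [-0.8, 0.3, 0.2]
gripper_width: 0.803
grasp_force: 0.0
```

```bash
cat > tips.py <<'E'
from h import *
import sys
s,M,p=ab()
I=[]
for n in("side","top"):
    S,D=ctrl.camera(n);X=cloud(n,D).reshape(-1,3);V=cv2.cvtColor(S,cv2.COLOR_BGR2HSV)[...,2].ravel()
    C=(X-p)@M;k=(np.hypot(C[:,0],C[:,1])<.075)&(V<70)
    for sg in(-1,1):
        q=k&(sg*C[:,1]>.02)&(sg*C[:,1]<.065)&(abs(C[:,0])<.016)
        if q.sum():print(n,sg,q.sum(),"tip tool z",np.percentile(C[q,2],[90,97,100]).round(4),"world z",(p[2]-C[q,2].max()).round(4))
    u,v=map(int,proj(n,p+np.array([0,0,.03])));I.append(crop(S,max(u-60,0),max(v-45,0),120,90))
cv2.imwrite("pics/%s.png"%sys.argv[1],np.hstack(I))
E
python3 tips.py g1
```

```text
t 10.0 xyz [ 0.499   0.2001 -0.0231] a 0.0907 b 0.4264 yawY 58.35 toolz [-0.003 -0.001 -1.   ] F [-0.8  0.3  0.2] w 0.803 g 0.0
side -1 702 tip tool z [-0.0445 -0.022  -0.0199] world z -0.0032
side 1 243 tip tool z [-0.0361 -0.022  -0.0193] world z -0.0037
```

View pics/g1.png

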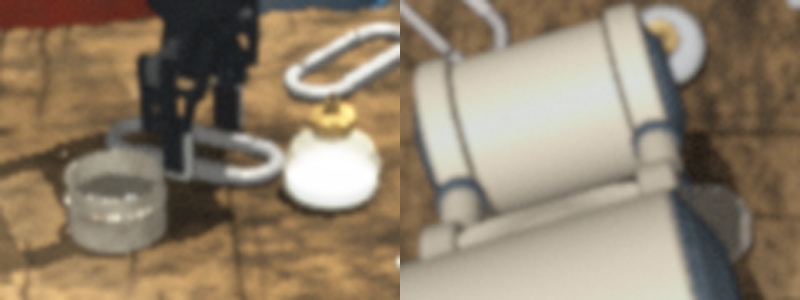

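The side crop shows the fingers astride the hook, with the near finger at (178,165) between spine and tin. I'll check its position along the hook numerically.

Run:
```python
from h import *
s,M,p=ab()
u0,v0=map(int,proj("side",p+np.array([0,0,.03])));u0-=60;v0-=45
c=np.array([.492,.2055]);a=np.radians(148.6);xh=np.array([np.cos(a),np.sin(a)]);yh=np.array([-xh[1],xh[0]])
def P3(x,y,z,n="side"):
    w=c+x*xh+y*yh;return np.array(proj(n,np.array([*w,z])))
for nm,q in dict(crownend=(.0705,0,.006),tailend=(-.0705,0,.006),spinemid=(0,.0285,.006),padtip=(-.01,.036,.006),nosegap=(.037,-.023,.012)).items():
    print(nm,((P3(*q)-[u0,v0])*400/120).round(0))
# spine/tail from the side mask independent of the first estimate
S=cv2.imread("pics/side0.png");hs=cv2.cvtColor(S,cv2.COLOR_BGR2HSV)
d=(p[:2]-c);print("TCP in hook",(d@xh).round(4),(d@yh).round(4))
```

```text
t 10.1 xyz [ 0.5003  0.2004 -0.0208] a 0.092 b 0.4264 yawY 58.41 toolz [-0.001 -0.    -1.   ] F [-0.5  1.1  0.1] w 0.798 g 0.0
crownend [107. 132.]
tailend [278. 173.]
spinemid [172. 170.]
padtip [179. 178.]
nosegap [161. 121.]
TCP in hook -0.0097 0.0
```

Call:
{"fn": "servo_tool", "kwargs": {
  "increments": [
    [[0, 0, 0], [0, 0, 0], 55],
    [[0, 0, 0], [0, 0, 0], 40],
    [[0, 0, 0], [0, 0, 0], 20],
    [[0, 0, 0], [0, 0, 0], 20],
    [[0, 0, 0], [0, 0, 0], 20],
    [[0, 0, 0], [0, 0, 0], 20]
  ],
  "squeeze": 45
}}

```text
clock: 10.6
position: [0.5005, 0.2002, -0.0192]
ee_rot: [0.853, 3.022, 0.0]
ft_force: [-3.5, -5.8, 14.4]
gripper_width: 0.527
grasp_force: 41.7
```

```bash
python3 tips.py g2
```

```text
t 10.6 xyz [ 0.5005  0.2002 -0.0192] a 0.0922 b 0.4261 yawY 58.49 toolz [ 0.001 -0.    -1.   ] F [-3.5 -5.8 14.4] w 0.527 g 41.7
side -1 804 tip tool z [-0.0213 -0.0178 -0.0159] world z -0.0033
side 1 227 tip tool z [-0.037  -0.0318 -0.0273] world z 0.0082
```

View pics/g2.png

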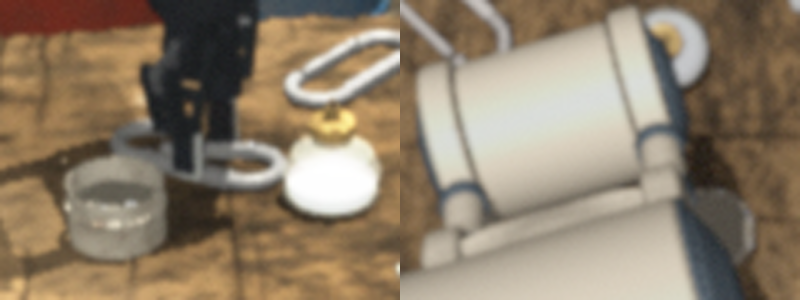

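Gripped at 45 mm with about 42 N, so the gate is squeezed in. The side crop shows the hook between the fingers, with the tin and lamp undisturbed. Lifting straight up now.

Call:
{"fn": "servo_tool", "kwargs": {
  "increments": [
    [[0, 0, 0], [0, 0, -0.01], 20],
    [[0, 0, 0], [0, 0, -0.02], 20],
    [[0, 0, 0], [0, 0, -0.03], 20],
    [[0, 0, 0], [0, 0, -0.03], 20],
    [[0, 0, 0], [0, 0, -0.03], 20],
    [[0, 0, 0], [0, 0, -0.03], 20],
    [[0, 0, 0], [0, 0, 0], 20]
  ]
}}

```text
clock: 11.28
position: [0.5031, 0.2013, 0.1357]
ee_rot: [0.851, 3.016, 0.008]
ft_force: [1.7, 0.5, -1.1]
gripper_width: 0.528
grasp_force: 43.7
```

Call:
{"fn": "servo_tool", "kwargs": {
  "increments": [
    [[0, 0, 0], [0, -0.01, 0], 20],
    [[0, 0, 0], [0, -0.03, 0], 20],
    [[0, 0, 0], [0, -0.03, 0], 20],
    [[0, 0, 0], [0, -0.03, 0], 20],
    [[0, 0, 0], [0, -0.03, 0], 20],
    [[0, 0, 0], [0, -0.03, 0], 20],
    [[0, 0, 0], [0, -0.03, 0], 20],
    [[0, 0, 0], [0, -0.03, 0], 20]
  ]
}}

```text
clock: 11.95
position: [0.3833, 0.0119, 0.1288]
ee_rot: [-0.853, -3.023, 0.0]
ft_force: [1.2, -0.1, -2.3]
gripper_width: 0.519
grasp_force: 44.1
```

Call:
{"fn": "servo_tool", "kwargs": {
  "increments": [
    [[0, 0, 0.107], [0, 0, 0], 20],
    [[0, 0, 0.107], [0, 0, 0], 20],
    [[0, 0, 0.107], [0, 0, 0], 20],
    [[0, 0, 0.107], [0, 0, 0], 20],
    [[0, 0, 0.107], [0, 0, 0], 20],
    [[0, 0, 0.107], [0, 0, 0], 20],
    [[0, 0, 0.107], [0, 0, 0], 20],
    [[0, 0, 0], [0, 0, 0], 20]
  ]
}}

```text
clock: 12.62
position: [0.3843, 0.0128, 0.1288]
ee_rot: [-1.907, -2.496, 0.001]
ft_force: [-0.2, 0.4, -2.6]
gripper_width: 0.52
grasp_force: 44.1
```

Run:
```python
from h import *
s,M,p=ab()
d=np.array([-.0815,-.0255-.005])-np.array([(p[:2]-BC)@EX,(p[:2]-BC)@EY]);print("da,db",d.round(4))
T,D=ctrl.camera("top");S,D2=ctrl.camera("side")
u,v=map(int,proj("side",p+np.array([0,0,.03])));print(u,v)
cv2.imwrite("pics/l1.png",np.hstack([crop(S,u-60,v-45,120,90),crop(T,*[max(int(q),0) for q in np.array(proj("top",p))-[60,45]],120,90)]))
X=cloud("side",D2).reshape(-1,3);V=cv2.cvtColor(S,cv2.COLOR_BGR2HSV).reshape(-1,3)
C=(X-p)@M;k=(abs(C[:,0])<.09)&(abs(C[:,1])<.05)&(C[:,2]>-.05)&(C[:,2]<.02)&(V[:,1]<70)&(V[:,2]>110)
C=C[k];print(k.sum());print("x range",np.percentile(C[:,0],[0,1,99,100]).round(4),"y",np.percentile(C[:,1],[1,99]).round(4),"z",np.percentile(C[:,2],[2,50,98]).round(4))
for x0 in np.arange(-.09,.09,.012):
    q=(C[:,0]>x0)&(C[:,0]<=x0+.012)
    if q.sum():print(round(x0,3),q.sum(),"y",C[q,1].min().round(3),C[q,1].max().round(3),"z",np.median(C[q,2]).round(4))
```

```text
t 12.62 xyz [0.3843 0.0128 0.1288] a -0.07 b 0.2767 yawY 15.24 toolz [-0.001  0.    -1.   ] F [-0.2  0.4 -2.6] w 0.52 g 44.1
da,db [-0.0115 -0.3072]
199 184
424
x range [-0.0631 -0.061   0.0732  0.0762] y [-0.0272  0.0317] z [-0.0463 -0.028  -0.0206]
-0.066 79 y -0.013 0.024 z -0.0263
-0.054 63 y -0.02 0.031 z -0.0284
-0.042 32 y -0.021 0.033 z -0.0285
-0.03 33 y -0.022 0.033 z -0.028
-0.018 73 y -0.027 0.031 z -0.034
-0.006 8 y -0.028 0.019 z -0.0274
0.006 8 y 0.007 0.017 z -0.026
0.018 12 y -0.012 0.012 z -0.0279
0.03 7 y -0.012 0.001 z -0.0282
0.042 16 y 0.024 0.031 z -0.0261
0.054 38 y -0.009 0.033 z -0.0268
0.066 55 y -0.006 0.026 z -0.0265
```

View pics/l1.png

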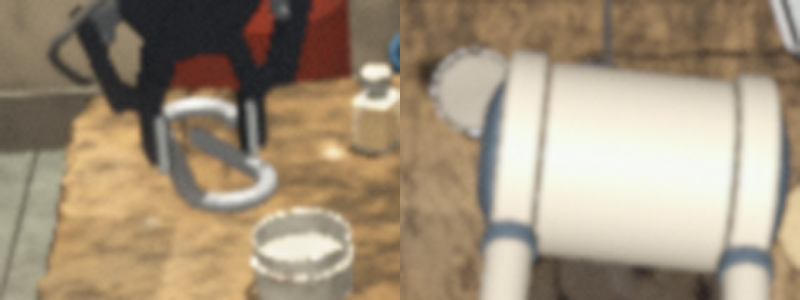

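The hook is held level with its gate swung fully in, visible at (215,150). Hook centre is about (+5.5, +5.5) mm in tool x, y. Moving to the pre-entry pose beside the near leg.

Call:
{"fn": "servo_tool", "kwargs": {
  "increments": [
    [[0, 0, 0.006], [-0.038, -0.0021, 0], 20],
    [[0, 0, 0], [-0.038, -0.0021, 0], 20],
    [[0, 0, 0], [-0.038, -0.0021, 0], 20],
    [[0, 0, 0], [-0.038, -0.0021, 0], 20],
    [[0, 0, 0], [-0.038, -0.0021, 0], 20],
    [[0, 0, 0], [-0.038, -0.0021, 0], 20],
    [[0, 0, 0], [-0.038, -0.0021, 0], 20],
    [[0, 0, 0], [-0.038, -0.0021, 0], 20]
  ]
}}

```text
clock: 13.38
position: [0.4488, -0.2866, 0.1289]
ee_rot: [-1.902, -2.499, -0.0]
ft_force: [-0.4, 0.5, -2.7]
gripper_width: 0.524
grasp_force: 44.1
```

Call:
{"fn": "servo_tool", "kwargs": {
  "increments": [
    [[0, 0, 0], [-0.004, 0, 0.02], 20],
    [[0, 0, 0], [0, 0, 0.02], 20],
    [[0, 0, 0], [0, 0, 0.01], 20],
    [[0, 0, 0], [0, 0, 0], 20],
    [[0, 0, 0], [0, 0, 0], 20]
  ]
}}

```text
clock: 13.8
position: [0.45, -0.288, 0.0791]
ee_rot: [-1.904, -2.497, -0.0]
ft_force: [-0.7, 0.5, -1.8]
gripper_width: 0.52
grasp_force: 44.1
```

```bash
cat > rel.py <<'E'
from h import *
import sys
s,M,p=ab()
L=np.array([*(BC-.0365*EX-.0015*EY),.068]);c=M.T@(L-p)
print("leg in hook x,y mm",((c[0]-.0055)*1e3).round(1),(-(c[1]-.0055)*1e3).round(1),"hook bottom z",(p[2]+.0252-.006).round(4))
S,D2=ctrl.camera("side");u,v=map(int,proj("side",p+np.array([0,0,.03])))
cv2.imwrite("pics/%s.png"%sys.argv[1],crop(S,u-60,v-50,160,120,800,600))
X=cloud("side",D2).reshape(-1,3);C=(X-p)@M;k=(abs(C[:,0])<.1)&(abs(C[:,1])<.05)&(C[:,2]>-.031)&(C[:,2]<-.018);C=C[k]
print("hook x ends",np.percentile(C[:,0],[0,1,99,100]).round(4),"y",np.percentile(C[:,1],[0,1,99,100]).round(4))
E
python3 rel.py e1
```

```text
t 13.8 xyz [ 0.45   -0.288   0.0791] a -0.0875 b -0.0307 yawY 15.36 toolz [-0.001  0.001 -1.   ] F [-0.7  0.5 -1.8] w 0.52 g 44.1
leg in hook x,y mm 23.8 -45.4 hook bottom z 0.0983
hook x ends [-0.0622 -0.0607  0.071   0.0777] y [-0.0287 -0.0242  0.0334  0.035 ]
```

View pics/e1.png

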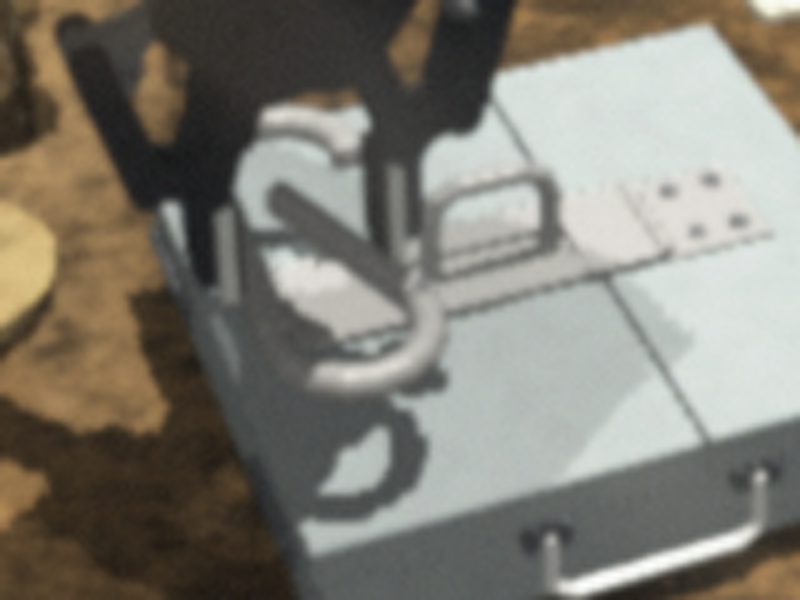

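The picture shows the hook above the lid and the nose end clear of the staple. The open mouth, between gate tip (280,195) and nose (350,145), faces the near leg (435,240). That was the 11th picture viewed, one over the limit of 10, so from here on I'll go by numbers only.

Call:
{"fn": "servo_tool", "kwargs": {
  "increments": [
    [[0, 0, 0], [0, 0, 0.015], 20],
    [[0, 0, 0], [0, 0, 0.012], 20],
    [[0, 0, 0], [0, 0, 0.006], 20],
    [[0, 0, 0], [0, 0, 0], 20],
    [[0, 0, 0], [0, 0, 0], 20]
  ]
}}

```text
clock: 14.27
position: [0.4507, -0.2886, 0.0469]
ee_rot: [1.906, 2.497, -0.0]
ft_force: [-0.3, -0.9, -3.1]
gripper_width: 0.523
grasp_force: 44.1
```

Call:
{"fn": "servo_tool", "kwargs": {
  "increments": [
    [[0, 0, 0], [0, 0.006, 0], 20],
    [[0, 0, 0], [0, 0.006, 0], 20],
    [[0, 0, 0], [0, 0.006, 0], 20],
    [[0, 0, 0], [0, 0, 0], 20]
  ]
}}

```text
clock: 14.6
position: [0.4695, -0.2839, 0.0467]
ee_rot: [1.905, 2.496, 0.0]
ft_force: [0.6, -0.1, -2.2]
gripper_width: 0.52
grasp_force: 44.1
```

Call:
{"fn": "servo_tool", "kwargs": {
  "increments": [
    [[0, 0, 0], [0, 0.006, 0], 20],
    [[0, 0, 0], [0, 0.006, 0], 20],
    [[0, 0, 0], [0, 0.005, 0], 20],
    [[0, 0, 0], [0, 0, 0], 20]
  ]
}}

```text
clock: 14.93
position: [0.4853, -0.2793, 0.0462]
ee_rot: [1.906, 2.496, 0.0]
ft_force: [-0.7, 0.6, -2.5]
gripper_width: 0.521
grasp_force: 44.1
```

```bash
python3 rel.py e2
```

```text
t 14.93 xyz [ 0.4853 -0.2793  0.0462] a -0.0511 b -0.0317 yawY 15.27 toolz [ 0.001 -0.    -1.   ] F [-0.7  0.6 -2.5] w 0.521 g 44.1
leg in hook x,y mm 24.8 -8.9 hook bottom z 0.0654
hook x ends [-0.0613 -0.0605  0.0686  0.0715] y [-0.0376 -0.0352  0.0328  0.035 ]
```

Call:
{"fn": "servo_tool", "kwargs": {
  "increments": [
    [[0, 0, 0], [-0.005, 0.001, 0], 20],
    [[0, 0, 0], [-0.005, 0.002, 0], 20],
    [[0, 0, 0], [-0.005, 0.002, 0], 20],
    [[0, 0, 0], [-0.005, 0.003, 0], 20],
    [[0, 0, 0], [-0.002, 0.001, 0], 20],
    [[0, 0, 0], [0, 0, 0], 20]
  ]
}}

```text
clock: 15.48
position: [0.4991, -0.299, 0.0462]
ee_rot: [1.907, 2.496, -0.0]
ft_force: [-0.5, 0.7, -2.6]
gripper_width: 0.522
grasp_force: 44.1
```

Call:
{"fn": "servo_tool", "kwargs": {
  "increments": [
    [[0, 0, 0], [0, 0, 0.001], 20],
    [[0, 0, 0], [0, 0, 0.001], 20],
    [[0, 0, 0], [0, 0, 0.001], 20],
    [[0, 0, 0], [0, 0, 0], 20]
  ]
}}

```text
clock: 15.82
position: [0.4985, -0.2982, 0.0431]
ee_rot: [-1.907, -2.496, 0.0]
ft_force: [-1.4, -0.7, -0.6]
gripper_width: 0.521
grasp_force: 44.3
```

```bash
python3 rel.py e3
```

```text
t 15.82 xyz [ 0.4985 -0.2982  0.0431] a -0.0435 b -0.0535 yawY 15.25 toolz [-0.  0. -1.] F [-1.4 -0.7 -0.6] w 0.521 g 44.3
leg in hook x,y mm 46.5 -1.2 hook bottom z 0.0623
hook x ends [-0.0619 -0.0602  0.0692  0.0726] y [-0.046  -0.0452  0.0422  0.0468]
```

Call:
{"fn": "servo_tool", "kwargs": {
  "increments": [
    [[0, 0, 0], [0, 0, 0], 60],
    [[0, 0, 0], [0, 0, 0], 70],
    [[0, 0, 0], [0, 0, 0], 85],
    [[0, 0, 0], [0, 0, 0], 85],
    [[0, 0, 0], [0, 0, 0], 85],
    [[0, 0, 0], [0, 0, 0], 85]
  ]
}}

```text
clock: 16.37
position: [0.4987, -0.2983, 0.0432]
ee_rot: [1.907, 2.496, 0.0]
ft_force: [-0.8, 0.9, -0.0]
gripper_width: 0.852
grasp_force: 0.0
```

Call:
{"fn": "servo_tool", "kwargs": {
  "increments": [
    [[0, 0, 0], [0, 0, -0.008], 85],
    [[0, 0, 0], [0, 0, -0.015], 85],
    [[0, 0, 0], [0, 0, -0.03], 85],
    [[0, 0, 0], [0, 0, -0.035], 85],
    [[0, 0, 0], [0, 0, -0.035], 85],
    [[0, 0, 0], [0, 0, -0.03], 85],
    [[0, 0, 0], [0, 0, 0], 85]
  ]
}}

```text
clock: 16.95
position: [0.5009, -0.2999, 0.2029]
ee_rot: [1.901, 2.489, 0.0]
ft_force: [1.2, -0.8, 1.1]
gripper_width: 0.849
grasp_force: 0.0
```

Call:
{"fn": "servo_tool", "kwargs": {
  "increments": [
    [[0, 0, 0], [0.04, 0, 0], 85],
    [[0, 0, 0], [0.04, 0, 0], 85],
    [[0, 0, 0], [0.04, 0, 0], 85],
    [[0, 0, 0], [0.04, 0, 0], 85],
    [[0, 0, 0], [0.04, 0, 0], 85],
    [[0, 0, 0], [0.04, 0, 0], 85],
    [[0, 0, 0], [0.04, 0, 0], 85],
    [[0, 0, 0], [0, 0, 0], 85]
  ]
}}

```text
clock: 17.62
position: [0.4221, -0.0229, 0.1965]
ee_rot: [-1.902, -2.498, -0.001]
ft_force: [-0.0, -1.7, 0.3]
gripper_width: 0.854
grasp_force: 0.0
```

Run:
```python
from h import *
ab()
for n in("side","top"):
    I,D=ctrl.camera(n);X=cloud(n,D);d=X[...,:2]-BC;a=d@EX;b=d@EY;z=X[...,2]
    k=(z>.0655)&(z<.078)&(a>-.1)&(a<.03)&(abs(b)<.14)
    # occupancy map in box a (rows, 5 mm) by b (columns, 5 mm): h=hook height, s=higher
    g=[]
    for a0 in np.arange(.02,-.085,-.005):
        r=''
        for b0 in np.arange(.05,-.135,-.005):
            q=(a>=a0)&(a<a0+.005)&(b<=b0)&(b>b0-.005)&(z<.12);zz=z[q]
            r+='.' if not q.any() else ('S' if (zz>.084).mean()>.3 else 'h' if (zz>.0665).mean()>.45 else '_')
        g.append("%+.3f "%a0+r)
    print(n);print("\n".join(g))
    cv2.imwrite(f"pics/fin_{n}.png",I)
    q=(abs(b+.014)<.004)&(a>-.01)&(a<.03)&(z<.08);print("leaf",np.polyfit(a[q],z[q],1).round(4))
    for nm,c,h in(("tin",(.437,.111),.043),("vial",(.495,.313),.064),("lamp",(.581,.143),.078)):
        q=(np.hypot(X[...,0]-c[0],X[...,1]-c[1])<.06)&(z>.025)&(z<.1);print(nm,X[q].mean(0).round(3),q.sum())
C=np.load("top0.npy");X=cloud("top",C)
for nm,c in(("tin",(.437,.111)),("vial",(.495,.313)),("lamp",(.581,.143))):
    q=(np.hypot(X[...,0]-c[0],X[...,1]-c[1])<.06)&(X[...,2]>.025)&(X[...,2]<.1);print("start",nm,X[q].mean(0).round(3))
```

```text
t 17.62 xyz [ 0.4221 -0.0229  0.1965] a -0.0432 b 0.2322 yawY 15.44 toolz [-0.002  0.002 -1.   ] F [-0.  -1.7  0.3] w 0.854 g 0.0
side
+0.020 _____________________________________
+0.015 _....._______________________________
+0.010 _.___..._____________________________
+0.005 _._______hh__________________________
-0.000 _.________S__________________________
-0.005 _.________SS_________________________
-0.010 _.._______SS_________________________
-0.015 _.___....SSS.._.....__._..___________
-0.020 __.....hhhShhhhhhhhhhhhhhhhhh________
-0.025 __.....hhhSh_h__hh_h_hh_hh_hh________
-0.030 __.....___SS_________________________
-0.035 __....h..SSS_________________________
-0.040 __.._hhh_Shh_________________________
-0.045 __.._hhh_____________________________
-0.050 ___..hhh___________________________..
-0.055 ____.hhh___________________________..
-0.060 _____.hhhhh.hhhhhhh_.h____________...
-0.065 ______hhhhhhhhhhhhhhhhhhhhhhh____....
-0.070 _________hhhhhhhhhhhhhhhhhhh____.....
-0.075 ________________________________.....
-0.080 _____.__________________________.....
leaf [-0.0154  0.061
[... 538 characters left out ...]
..__
-0.030 ...___hhhSS___________________hh...._
-0.035 ...__hhh_SS.__________________hhh..._
-0.040 ...__hh__hS.___________________hh._..
-0.045 ..___hhh_______________________hh._..
-0.050 ...__hhh______________________h____..
-0.055 ..____hh_______________________hh__._
-0.060 ..____hhhh____________________hh_..._
-0.065 .._____hhhhhhhhhhhhhhhhhhhhhh__h...__
-0.070 ..______hhhhhhhhhhhhhhhhhhhhh_h...___
-0.075 ._________h___h________h_h_____...___
-0.080 .______________________________...___
leaf [-0.0651  0.0619]
tin [0.434 0.111 0.03 ] 288
vial [0.496 0.316 0.05 ] 150
lamp [0.584 0.146 0.043] 438
start tin [0.435 0.112 0.03 ]
start vial [0.496 0.316 0.05 ]
start lamp [0.583 0.146 0.042]
```

Run:
```python
from h import *
for n in("side","top"):
    I,D=ctrl.camera(n);X=cloud(n,D);d=X[...,:2]-BC;a=d@EX;b=d@EY;z=X[...,2]
    for lo,hi in((.008,.018),(.018,.03),(-.084,-.076),(-.057,-.045)):
        q=(a>lo)&(a<hi)&(b>-.017)&(b<.015)&(z<.08);print(n,lo,q.sum(),np.median(z[q]).round(4))
    h=(z>.0665)&(z<.08)&(a>-.033)&(a<-.008)
    print("gate a along b",[(round(b0,3),np.median(a[h&(abs(b-b0)<.005)]).round(4)) for b0 in np.arange(-.085,-.01,.01)])
    h=(z>.0665)&(z<.08)&(a<-.055)&(a>-.08)
    print("spine a",[(np.median(a[h&(abs(b-b0)<.005)]).round(4)) for b0 in np.arange(-.085,-.01,.01)])
```

```text
side 0.008 59 0.0613
side 0.018 95 0.0617
side -0.084 65 0.0617
side -0.057 104 0.0623
gate a along b [(np.float64(-0.085), np.float64(-0.0203)), (np.float64(-0.075), np.float64(-0.0203)), (np.float64(-0.065), np.float64(-0.0202)), (np.float64(-0.055), np.float64(-0.02)), (np.float64(-0.045), np.float64(-0.0203)), (np.float64(-0.035), np.float64(-0.0199)), (np.float64(-0.025), np.float64(-0.0185)), (np.float64(-0.015), np.float64(-0.0198))]
spine a [np.float64(-0.0659), np.float64(-0.0662), np.float64(-0.0658), np.float64(-0.0656), np.float64(-0.0658), np.float64(-0.066), np.float64(-0.0667), np.float64(-0.0647)]
top 0.008 43 0.0611
top 0.018 51 0.0617
top -0.084 37 0.0605
top -0.057 50 0.0615
gate a along b [(np.float64(-0.085), np.float64(-0.0211)), (np.float64(-0.075), np.float64(-0.019)), (np.float64(-0.065), np.float64(-0.0206)), (np.float64(-0.055), np.float64(-0.0197)), (np.float64(-0.045), np.float64(-0.0192)), (np.float64(-0.035), np.float64(-0.0191)), (np.float64(-0.025), np.float64(-0.0194)), (np.float64(-0.015), np.float64(-0.0193))]
spine a [np.float64(-0.0659), np.float64(-0.0658), np.float64(-0.0665), np.float64(-0.0651), np.float64(-0.0656), np.float64(-0.0658), np.float64(-0.0649), np.float64(-0.0646)]
```

The hasp is flat and the gate runs straight and parallel to the spine, so it is shut. The near leg is inside the loop, and the lamp, tin and vial have not moved. Handing in.

```bash
python3 -c "
from rig import ctrl
print(ctrl.sign_off())"
```

```text
the job is handed in; nothing more can be done
None
```

The job is handed in, verdict not shown; by my last measurements the hasp is shut, the hook lies flat round the near staple leg with its gate closed, and the lamp, tin and vial are unmoved; but I viewed 11 pictures, one over the limit of 10.

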